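Clamp a carving block with the loose crank

TASK

Fit the loose crank onto the square shaft end of the carving clamp until it is fully home, easing it on without ramming it, then wind it clockwise (seen from above) through its full turns until the sprung jaw holds the wooden block firmly against the fence. Stop soon after you feel the crank clearly stiffen, before the jaw springs are pressed solid and the block is crushed; leave the crank on the shaft and do not push the scraper about.

Things in the scene. Friction and masses are not known exactly. Their poses are not given: they have to be found in the camera images.
- crank: Loose steel crank, 0.32 kg, lying flat. Origin: centre of the underside of its hub, on the axis of the socket; z up, x along the arm towards the knob. Hub 34 x 34 mm square and 38 mm high, sides along x and y; a 17.6 mm square socket, sides along x and y, opens in its underside, 30 mm deep. Flat arm 20 mm wide and 8 mm thick, level with the underside, runs out to the knob 65 mm from the hub axis.
- knob_mid (a point): Middle of the crank's black upright knob, 65 mm along the crank's x and 29 mm above the hub's underside. The knob is a 22 mm round cylinder that spins freely on its upright pin, from 9 to 47 mm above the hub's underside.
- clamp: Fixed low carving clamp with grey bed 350 x 110 mm, 18 mm high. Origin: on the table under the axis of the square shaft; x along the bed towards jaw, block and fence, z up. Gear housing round the shaft 74 x 84 mm, 70 mm high; jaw, carriage and fence are at most 65 mm high. The bed reaches from 65 mm behind the shaft to 285 mm in front of it.
- shaft: Upright 16 mm square steel shaft on the gear housing. Origin: centre of the round shoulder (38 mm across) on which a fitted crank's underside rests, 76 mm above the table; z up, x and y square to its flats, so any quarter turn of the crank fits. Top 27 mm above the shoulder, its last 4 mm tapered to 11 mm.
- shaft_top (a point): Centre of the top of the square shaft, 103 mm above the table. Turning the shaft clockwise from above moves the jaw towards the fence, 44 mm a turn; a friction brake holds it against up to 50 N at the jaw (more springs back to that). Turning takes about 0.35 N m (5.5 N at the knob) while the jaw runs free.
- jaw: Wood-faced jaw, 100 mm wide, that moves along the clamp's x. Origin: centre of its face. It yields on stiff springs (25 N/mm, up to 8 mm) once the block meets the fence; each mm then adds 2.7 N at the knob. Wind to 10 to 20 N in all at the knob; the block is crushed above 180 N at the jaw (25 N at the knob).
- carving_block: Loose wooden block 60 x 60 x 26 mm lying on the bed between jaw and fence. Origin: centre of its underside, x along the clamp. The robot need not touch it: the jaw pushes it along to the fence, whose place differs. From the start it takes 1.7 to 2.4 turns until block meets fence and the springs begin to yield.
- wood_scraper: Bystander: scraper with a wooden handle, 34 x 160 x 22 mm. Origin: centre of its underside.
Mind the look-alikes: they are no part of the job. What is shaped like the crank but orange is not meant.

How it is judged:
On the way, in this order (a step that is already met when the one before it is completed fails the run):
1. the crank is fully home on the square shaft (z of crank in the frame of shaft below 0.004 m and horizontal distance between crank and shaft below 0.004 m and angle between crank's own z axis and vertical below 0.1 rad), for 0.2 s.
2. the crank has wound the jaw forward by a full turn (distance of jaw from where it was at the start of the episode above 0.044 m and z of crank in the frame of shaft below 0.008 m), for 0.05 s.
At the end, for the whole second after the job is handed in: The jaw presses the block with over 20 N against the fence, the block lies flat and square (within 0.06 rad) in the clamp, the crank is on the shaft with its underside within 4 mm of the shoulder and its axis within 4 mm of the shaft's, and everything is at rest (contact force between jaw and carving_block above 20 N and angle between the x axis of carving_block and the x axis of clamp, either way round below 0.06 rad and angle between carving_block's own z axis and vertical below 0.06 rad and z of crank in the frame of shaft below 0.004 m and horizontal distance between crank and shaft below 0.004 m and linear speed of crank below 0.02 m/s and linear speed of jaw below 0.01 m/s); the robot touches nothing.
It fails at once if the block is crushed: the jaw presses it with more than 180 N (contact force between jaw and carving_block above 180 N).
It fails at once if the crank is rammed against the shaft with more than 90 N before it is home (contact force between crank and shaft above 90 N and z of crank in the frame of shaft above 0.008 m).
It fails at once if the scraper is pushed away by more than 30 mm (distance of wood_scraper from where it was at the start of the episode above 0.03 m).
It also fails if it takes over 72 s, if anything falls off the work surface, if the arm or the gripper's body presses on something with over 40 N, if the wrist force passes 120 N, or if a joint passes its speed limit or range.

ROBOT

A 7-joint arm with a two-finger parallel gripper is mounted at the origin on a cart in front of the work surface, level with it; the furniture and walls round the work are solid. World frame = base frame: x ahead of the robot, y to its left, z up, the work surface at z = 0. Lengths are in m, angles in rad, forces in N, time in s.
With the tool pointing down it reaches from about 0.4 to 0.85 m from the base axis. Payload 4.5 kg.
Tool frame: the origin (TCP) lies on the centre line of the jaws, within the pads' length; the fingertips stand 14 mm ahead of it and the grasp point (between the pads) lies 5 mm behind it (r.tcp_to_tips is the z of the fingertips in the tool frame, in m); z points along the fingers, y is the direction in which the jaws open and shut (so a half turn about z gives the same grasp; the last joint's range is limited). The gripper opens to 88 mm and grips with 3 to 60 N. Pads are 18 mm wide; open, the fingers measure 123 mm over their backs; the gripper's body (75 mm by 187 mm) begins 45 mm behind the grasp point.
Start: joints at [1.353, 0.689, -0.195, 1.565, 0.157, 0.902, -0.215], TCP at [0.156, -0.605, 0.253] pointing down, gripper open.
Joint ranges: [-3.01, 3.01], [-0.46, 2.08], [-1.47, 1.51], [0.13, 2.56], [-1, 4.14], [0.04, 2.09], [-2.66, 2.66]. Speed limits (rad/s): [2.57, 2.57, 3.14, 3.14, 3.14, 3.14, 3.14].

INTERFACE

Orientations are given as a unit quaternion [x, y, z, w].
In Python, from plant import r, viewer gives the robot as it stands.
- The arm moves only by the shell command python3 -m inch 'ROWS' [FORCE]. ROWS is JSON, a list of rows, each a list of 3 entries, a list of its own where there are three numbers: the closure, from 0 (fully open) to 1 (shut), then the shift along the tool's x, y, z in cm, then the turn about the tool's z in degrees. In form: [[fingers, [x, y, z], yaw], ...]. A call has 1 to 20 rows; each row is the pose to reach, as a shift and turn from the pose commanded when the call began, along the tool's axes at that moment; what a row does not reach only later rows make up. A row lasts 1/10 s, in which the tool goes at most 50 mm and 8.59 degrees, less where a joint would pass 70% of its speed; a pose out of reach is approached as far as the arm can. A call with a gripper value outside its range is refused whole. The fingers move at their own pace and stop on an object; FORCE is the grip in N (left out, the last holds). Time passes only in rows, so rows that repeat a pose let the fingers close. It gives the time, the measured TCP pose, the force and the opening at its end, in the units of the state.
- r.get_state(): the state, without advancing time (a new reading comes with each control period).
- viewer.snapshot(name): name is "scene" or "top"; returns the picture (400x640x3 uint8, red, green, blue); there is no depth.
- viewer.camera_params(name): a dict with "intrinsics" (3x3 intrinsics, pixels), "k1" (the pictures are not rectified: a ray, as slopes to the right and down, at radius r is drawn at 1 + k1 r^2 times it, then the intrinsics apply), "world_to_cam" (4x4, takes a point from world to camera coordinates). Camera axes: x right, y up, looking along -z (the intrinsics and any distortion apply to the point x, -y, -z); pixel columns grow to the right and rows downward; lengths in m; the calibration is good to about 2 mm. A picture is of the moment at which its call begins. camera_params takes no time and is no camera call.
- r.finish_job(): hands the job in, once; it reports no verdict.
Trained networks look in the newest picture that a camera, given by its name, has taken for a name from the list of things; names that differ only in an ending like _2 or _b are one class to them, and where a whole thing is asked for, a point or a joint stands for the part that bears it (a point fixed in the world has none). Each returns a list of dicts, best first, with "p" (0 to 1); they miss things now and then, are a little off and sometimes report something else, mostly with a low value. They report only what shows in the picture. A call takes as long as a camera call. They do not tell look-alikes from the thing itself.
- viewer.outline_of(camera, name): "pixels" (400x640 bool, what is visible of it) and "bbox" ([left, top, width, height] in pixels, round what is visible of it).
The state is a dict: "clock": time; "q": joint angles; "qd": joint speeds; "joint_torque": joint torques, N m; "tool_pos": TCP position; "eef_rot": TCP orientation; "contact_force": force on the tool from outside, world axes, zero at the start; "moment": the same for the moment, N m; "opening": opening from 0.0 (shut) to 1.0 (fully open).
Only numpy, scipy, OpenCV 4.12 (cv2) and the standard library are available. Lean on these libraries where they do the work, as an engineer would, in place of code of your own. Each camera call takes 0.05 s, during which the arm holds its last target.

## Working session

There is one attempt and no reset: what is moved stays moved. The work goes in short steps, Python scripts to look and compute and a shell command to move; the robot and the scene stay as the last step left them, time stands still between calls to the robot, and variables do not carry over. Pictures are saved under pics/ and viewed, and the job is handed in when it is done.

```bash
ls; mkdir -p pics; python3 - <<'E'
from plant import r, viewer
import cv2, numpy as np
s=r.get_state(); print({k:np.round(v,3).tolist() for k,v in s.items()}); print(r.tcp_to_tips)
for c in ("scene","top"):
    im=viewer.snapshot(c); cv2.imwrite(f"pics/{c}0.png",im[:,:,::-1])
    p=viewer.camera_params(c); print(c,p)
E
```

```text
pics
{'clock': 0.0, 'q': [1.353, 0.69, -0.194, 1.566, 0.157, 0.902, -0.215], 'qd': [-0.001, 0.002, -0.001, 0.0, -0.001, 0.001, -0.0], 'joint_torque': [-0.0, -52.755, -1.267, -15.343, -0.053, 0.007, 0.0], 'tool_pos': [0.156, -0.605, 0.252], 'eef_rot': [0.992, 0.126, -0.0, -0.001], 'contact_force': [-0.458, -0.223, 0.558], 'moment': [0.034, -0.019, -0.033], 'opening': 1.0}
0.014
scene {'intrinsics': array([[378.99893009,   0.        , 314.57043329],
       [  0.        , 378.99893009, 193.21764437],
       [  0.        ,   0.        ,   1.        ]]), 'k1': 0.013349692304912501, 'world_to_cam': array([[-0.54204909, -0.84034428,  0.0020679 ,  0.1888278 ],
       [ 0.64441373, -0.41408566,  0.64285613, -0.45910907],
       [-0.53936419,  0.34979216,  0.76598415, -0.58821628],
       [ 0.        ,  0.        ,  0.        ,  1.        ]])}
top {'intrinsics': array([[467.97938017,   0.        , 316.56946075],
       [  0.        , 467.97938017, 205.32155488],
       [  0.        ,   0.        ,   1.        ]]), 'k1': -0.08712308450571961, 'world_to_cam': array([[-0.01650347, -0.99961392,  0.02235282, -0.15439721],
       [ 0.9954712 , -0.01433362,  0.09397682, -0.53858785],
       [-0.09362014,  0.02380253,  0.99532342, -1.18687017],
       [ 0.        ,  0.        ,  0.        ,  1.        ]])}
```

View pics/scene0.png

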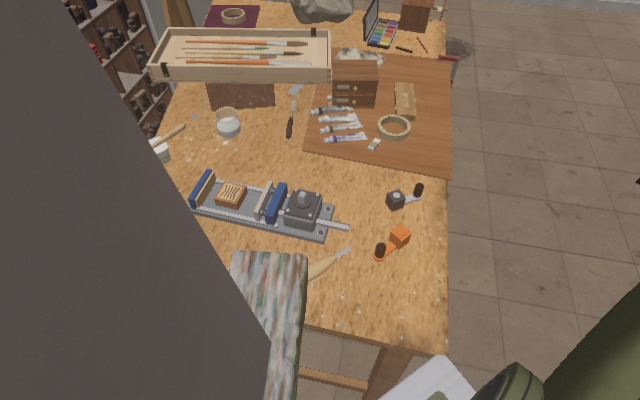

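View pics/top0.png

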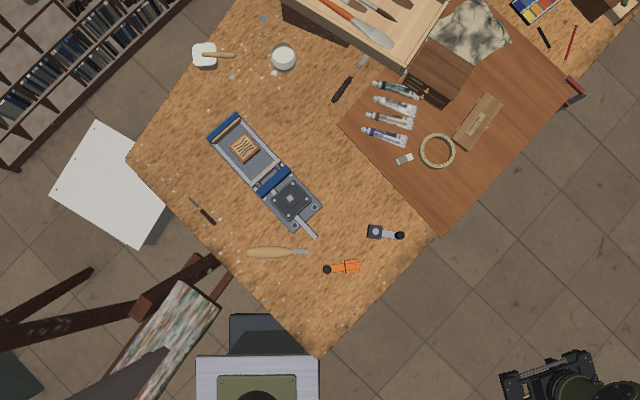

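The scene picture shows the grey crank with its hub at about (396,200) and knob at (418,190). The orange look-alike has its hub at about (400,236) and knob at (380,250). The clamp shaft is near (303,196). In the top picture the grey crank's hub is at (374,232) and its knob at (400,236); the orange one is at (350,267), the shaft at (290,198) and the scraper near (280,252).

Candidates for the crank in the top picture: grey (374,232) and orange (350,267). I choose the grey one, and I'll check it in a close crop.

```bash
cat > h.py <<'E'
import numpy as np, cv2
from plant import r, viewer
def proj(c,P):
    p=viewer.camera_params(c); P=np.atleast_2d(P)
    X=(p['world_to_cam']@np.c_[P,np.ones(len(P))].T).T[:,:3]
    s=np.c_[X[:,0]/-X[:,2],-X[:,1]/-X[:,2]]; rr=(s**2).sum(1,keepdims=True); s=s*(1+p['k1']*rr)
    K=p['intrinsics']; return np.c_[K[0,0]*s[:,0]+K[0,2],K[1,1]*s[:,1]+K[1,2]]
def ray(c,uv):
    p=viewer.camera_params(c); K=p['intrinsics']
    s=cv2.undistortPoints(np.array([[uv]],float),K,np.array([p['k1'],0,0,0,0.]))[0,0]
    W=p['world_to_cam']; R=W[:3,:3]; o=-R.T@W[:3,3]; d=R.T@np.array([s[0],-s[1],-1]); return o,d
def atz(c,uv,z):
    o,d=ray(c,uv); return o+d*(z-o[2])/d[2]
def crop(im,x,y,w,h,k,name):
    cv2.imwrite(name,cv2.resize(im[y:y+h,x:x+w,::-1],None,fx=k,fy=k,interpolation=cv2.INTER_CUBIC))
E
python3 - <<'E'
from h import *
a=viewer.snapshot("top"); b=viewer.snapshot("scene")
crop(a,190,100,230,185,3,"pics/t1.png"); crop(b,170,150,270,140,2.9,"pics/s1.png")
for c in ("top","scene"):
  for n in ("crank","knob_mid","shaft","shaft_top","clamp","jaw","carving_block","wood_scraper"):
    for o in viewer.outline_of(c,n)[:3]:
        ys,xs=np.nonzero(o['pixels']); print(c,n,round(o['p'],2),o['bbox'],round(xs.mean(),1),round(ys.mean(),1),len(xs))
E
```

```text
top crank 0.9 [320.9, 261.0, 37.8, 14.5] 341.7 267.2 356
top crank 0.59 [366.9, 226.1, 36.3, 15.4] 383.1 233.1 400
top knob_mid 0.97 [368.3, 225.1, 36.2, 14.1] 383.4 232.9 408
top knob_mid 0.66 [321.1, 256.1, 35.1, 20.3] 342.3 267.2 429
top shaft 0.68 [285.7, 194.8, 7.9, 9.5] 290.2 198.9 138
top shaft_top 0.65 [280.4, 192.1, 20.7, 12.2] 290.3 198.6 165
top clamp 0.9 [206.3, 107.8, 114.0, 132.1] 266.4 175.6 4927
top jaw 0.52 [248.8, 158.0, 31.7, 30.9] 265.8 172.6 373
top jaw 0.18 [285.0, 191.2, 14.2, 14.4] 290.2 199.0 172
top carving_block 0.75 [249.6, 158.1, 29.2, 28.6] 265.4 173.0 326
top carving_block 0.67 [367.4, 226.3, 38.0, 14.1] 383.2 233.1 398
top carving_block 0.59 [229.1, 133.3, 31.2, 32.1] 243.7 147.5 574
scene crank 0.81 [387.5, 185.2, 39.4, 26.3] 403.0 197.4 587
scene crank 0.75 [371.0, 221.6, 40.7, 40.0] 392.3 242.2 641
scene knob_mid 0.95 [373.3, 226.9, 34.3, 32.0] 392.6 242.2 610
scene knob_mid 0.93 [384.8, 183.2, 40.4, 26.3] 402.8 197.7 561
scene shaft 0.45 [292.0, 193.9, 17.9, 14.6] 302.4 200.8 207
scene shaft_top 0.68 [295.4, 192.4, 14.2, 17.6] 302.6 200.6 202
scene shaft_top 0.45 [387.3, 183.5, 36.7, 25.7] 402.9 197.5 524
scene clamp 0.89 [186.9, 166.8, 162.9, 78.3] 269.3 209.7 5623
scene jaw 0.88 [252.0, 180.4, 24.1, 40.3] 263.3 201.1 421
scene jaw 0.15 [292.3, 192.1, 17.2, 15.4] 301.8 200.5 235
scene carving_block 0.97 [214.8, 181.1, 31.1, 27.3] 230.8 195.4 659
scene wood_scraper 0.84 [309.4, 246.6, 43.1, 37.5] 323.2 264.3 497
```

```bash
ls pics
```

```text
s1.png
scene0.png
t1.png
top0.png
```

View pics/t1.png

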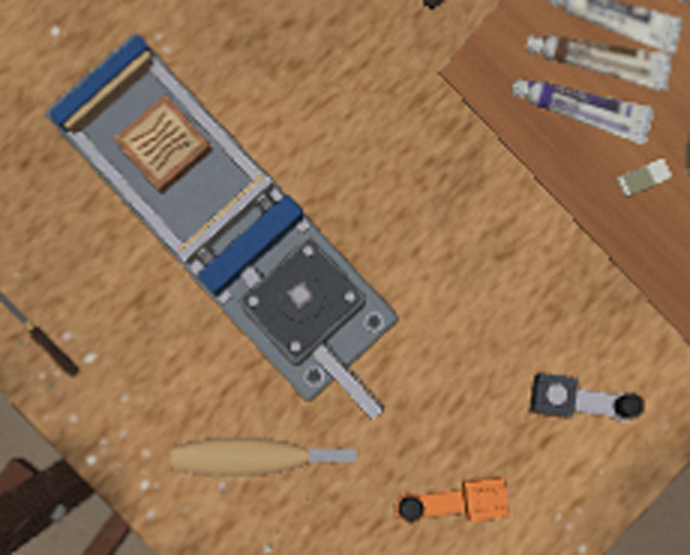

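View pics/s1.png

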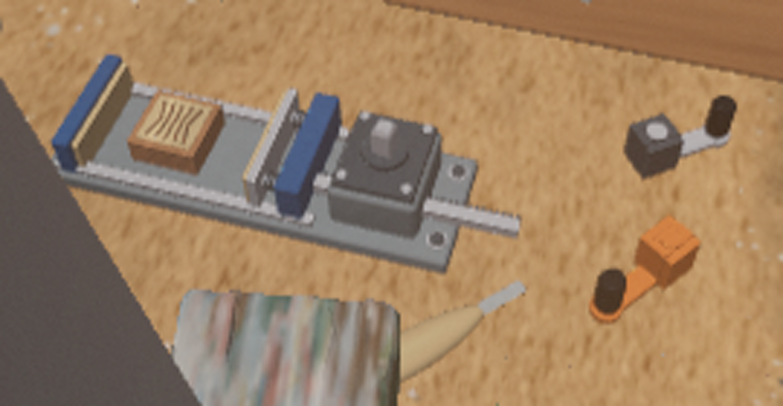

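The top crop shows the steel-grey crank: square dark hub with a light disc at crop (557,394), knob at (629,404). The orange look-alike is separate, with its hub at (486,499). The shaft top is at (301,295). The scraper lies at crop (170–355,455). Choice confirmed: grey.

```bash
python3 - <<'E'
from h import *
pts={'hubtop':(.038,(375.5,231.0),(396.0,195.0)),'knobtop':(.047,(399.3,234.3),(418.7,185.7)),'shafttop':(.103,(290.0,198.0),(302.4,192.9)),
'orhub':(.038,(190+162,100+166),(170+230,150+82)),'blk':(.044,(244.,147.5),(230.8,193))}
P={}
for n,(z,t,s) in pts.items():
    a=atz('top',t,z); b=atz('scene',s,z)
    o1,d1=ray('top',t);o2,d2=ray('scene',s)
    A=[];B=[]
    M=sum(np.eye(3)-np.outer(d,d)/(d@d) for d in(d1,d2)); v=sum((np.eye(3)-np.outer(d,d)/(d@d))@o for o,d in((o1,d1),(o2,d2)))
    print(n,np.round(a,4),np.round(b,4),'tri',np.round(np.linalg.solve(M,v),4)); P[n]=(a+b)/2
d=P['knobtop']-P['hubtop']; print('crank',d,np.linalg.norm(d[:2]),np.degrees(np.arctan2(d[1],d[0])))
# outline corners of the clamp bed in top at z=.018
for q in [(398,320),(305,400)]: print(atz('top',((q[0]+.5)/3-.5+190,(q[1]+.5)/3-.5+100),.018))
# housing corners z=.07
H=[(310,238),(363,310),(296,363),(243,298)]
for q in H: print('hous',np.round(atz('top',((q[0]+.5)/3-.5+190,(q[1]+.5)/3-.5+100),.07),4))
q=r.get_state()['eef_rot'];print(q)
from scipy.spatial.transform import Rotation as R
print(R.from_quat(q).as_matrix().round(3))
E
```

```text
hubtop [ 0.4667 -0.3128  0.038 ] [ 0.4674 -0.3119  0.038 ] tri [ 0.4671 -0.3124  0.0379]
knobtop [ 0.4569 -0.3724  0.047 ] [ 0.4552 -0.3718  0.047 ] tri [ 0.4566 -0.3731  0.0449]
shafttop [ 0.5478 -0.0965  0.103 ] [ 0.5486 -0.0968  0.103 ] tri [ 0.5478 -0.0965  0.104 ]
orhub [ 0.3785 -0.2502  0.038 ] [ 0.38   -0.2483  0.038 ] tri [ 0.3793 -0.2494  0.0376]
blk [0.6875 0.023  0.044 ] [0.6847 0.0238 0.044 ] tri [0.6882 0.0233 0.0401]
crank [-0.01102974 -0.05977386  0.009     ] 0.06078297226369171 -100.45487521416652
[ 0.53412001 -0.17794409  0.018     ]
[ 0.46573532 -0.09617018  0.018     ]
hous [ 0.5994 -0.1035  0.07  ]
hous [ 0.5381 -0.147   0.07  ]
hous [ 0.4947 -0.0907  0.07  ]
hous [ 0.5496 -0.0471  0.07  ]
[9.92084269e-01 1.25573887e-01 1.63595158e-05 4.22302348e-05]
[[ 0.968  0.249  0.   ]
 [ 0.249 -0.968 -0.   ]
 [ 0.     0.    -1.   ]]
```

```bash
python3 - <<'E'
from h import *
a=viewer.snapshot("top"); b=viewer.snapshot("scene")
A=cv2.resize(a[184:214,275:305,::-1],None,fx=13,fy=13,interpolation=cv2.INTER_CUBIC)
B=cv2.resize(b[182:212,287:317,::-1],None,fx=13,fy=13,interpolation=cv2.INTER_CUBIC)
cv2.imwrite("pics/sh.png",np.hstack([A,B]))
A=cv2.resize(a[212:254,362:409,::-1],None,fx=8,fy=8,interpolation=cv2.INTER_CUBIC)
B=cv2.resize(b[175:217,382:429,::-1],None,fx=8,fy=8,interpolation=cv2.INTER_CUBIC)
cv2.imwrite("pics/cr.png",np.hstack([A,B]))
E
```

```text
(no output)
```

View pics/sh.png

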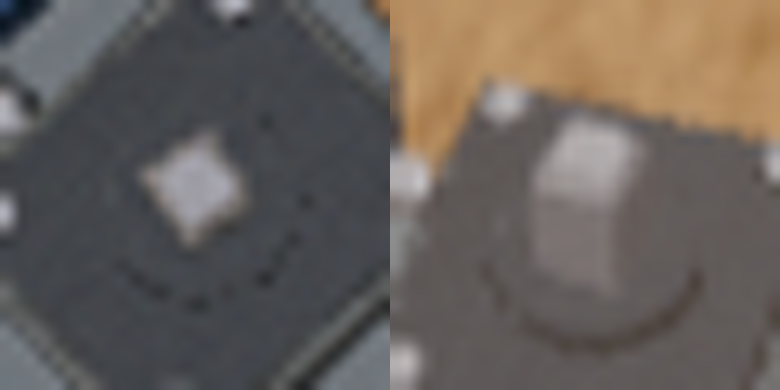

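View pics/cr.png

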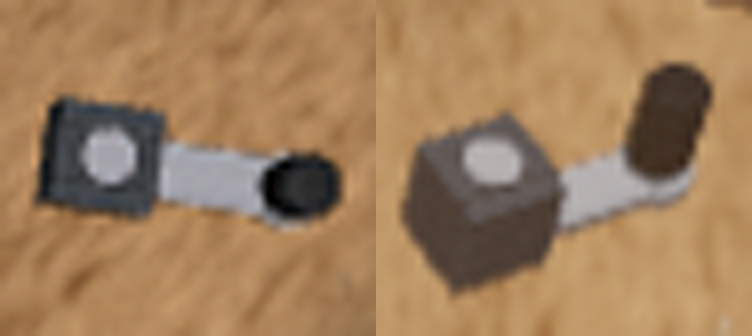

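The shaft crop shows the light diamond, with corners at (212,130), (243,195), (192,247) and (142,178), so the yaw is near 35–40° mod 90. The crank crop shows the hub and its arm cleanly. I'll refine the yaws by fitting projected models to the pictures.

```bash
cat > fit.py <<'E'
from h import *
from scipy.optimize import minimize
from scipy.spatial import ConvexHull
S=8
def cover(c,hulls,x0,y0,w,h):
    m=np.zeros((h*S,w*S),np.uint8)
    for P in hulls:
        uv=proj(c,P); uv=uv[ConvexHull(uv).vertices]
        q=np.round(((uv-[x0,y0]+.5)*S-.5)*16).astype(np.int32)
        cv2.fillPoly(m,[q.reshape(-1,1,2)],255,shift=4)
    return cv2.GaussianBlur(cv2.resize(m,(w,h),interpolation=cv2.INTER_AREA).astype(float)/255,(0,0),.5)
def prism(cx,cy,yaw,rects):
    c,s=np.cos(yaw),np.sin(yaw); out=[]
    for (xa,xb,ya,yb,z) in rects:
        for x in(xa,xb):
            for y in(ya,yb): out.append([cx+c*x-s*y,cy+s*x+c*y,z])
    return np.array(out)
def cyl(cx,cy,rad,z0,z1):
    t=np.linspace(0,2*np.pi,24,endpoint=False)
    return np.array([[cx+rad*np.cos(a),cy+rad*np.sin(a),z] for a in t for z in(z0,z1)])
def resid(im,masks,valid=None):
    h,w=im.shape[:2]; A=np.stack([np.ones(h*w)]+[m.ravel() for m in masks],1); Y=im.reshape(-1,3).astype(float)
    co=np.linalg.lstsq(A,Y,rcond=None)[0]; d=A@co-Y; return (d**2).mean()
E
cat > f1.py <<'E'
from fit import *
a=viewer.snapshot("top"); b=viewer.snapshot("scene")
x0,y0,w,h=283,191,15,15; im=a[y0:y0+h,x0:x0+w]
def f(v):
    p=prism(v[0],v[1],v[2],[(-.008,.008)*2+(.099,),(-.0055,.0055)*2+(.103,)]); lo=prism(v[0],v[1],v[2],[(-.008,.008)*2+(.076,),(-.008,.008)*2+(.099,)])
    return resid(im,[cover('top',[p],x0,y0,w,h),cover('top',[lo],x0,y0,w,h)])
for y in (30,35,40,45):
    o=minimize(f,[.548,-.0965,np.radians(y)],method='Nelder-Mead',options=dict(initial_simplex=[[.548,-.0965,np.radians(y)],[.55,-.0965,np.radians(y)],[.548,-.0945,np.radians(y)],[.548,-.0965,np.radians(y+6)]]))
    print('shaft',y,o.x[:2].round(4),np.degrees(o.x[2]).round(1),o.fun)
def crank(v):
    x,y,t=v; k=[x+.065*np.cos(t),y+.065*np.sin(t)]
    hub=prism(x,y,t,[(-.017,.017)*2+(0,),(-.017,.017)*2+(.038,)])
    hubt=prism(x,y,t,[(-.017,.017)*2+(.038,),])
    arm=prism(x,y,t,[(.017,.065,-.01,.01,0),(.017,.065,-.01,.01,.008)])
    end=cyl(*k,.010,0,.008)
    return [hub],[hubt],[arm,end],[cyl(*k,.011,.009,.047)],[cyl(x,y,.008,.038,.0385)]
for c,im0,(x0,y0,w,h) in (('top',a,(360,219,50,28)),('scene',b,(382,178,48,38))):
    im=im0[y0:y0+h,x0:x0+w]
    def g(v):
        H,T,A,K,D=[cover(c,q,x0,y0,w,h) for q in crank(v)]
        D=D*T; T=T-D; H2=np.clip(H-T-D,0,1); K2=K; A2=np.clip(A-K-H,0,1)
        return resid(im,[H2,T,A2,K2,D])
    t=np.radians(-100.5); s=[.467,-.3124,t]
    o=minimize(g,s,method='Nelder-Mead',options=dict(initial_simplex=[s,[.469,-.3124,t],[.467,-.3104,t],[.467,-.3124,t+.1]]))
    print('crank',c,o.x[:2].round(4),np.degrees(o.x[2]).round(1),o.fun,g(s))
# clamp yaw
m=[o for o in viewer.outline_of('top','clamp')][0]['pixels'].astype(np.uint8)
def cl(v):
    return cover('top',[prism(v[0],v[1],v[2],[(-.065,.285,-.055,.055,0),(-.065,.285,-.055,.055,.018)]),prism(v[0],v[1],v[2],[(-.037,.037,-.042,.042,.0),(-.037,.037,-.042,.042,.07)])],200,100,140,150)
mm=m[100:250,200:340]
s=[.548,-.0965,np.radians(38)]
F=lambda v:((cl(v)-mm)**2).mean()
o=minimize(F,s,method='Nelder-Mead',options=dict(initial_simplex=[s,[.55,-.0965,s[2]],[.548,-.0945,s[2]],[.548,-.0965,s[2]+.1]]))
print('clamp',o.x[:2].round(4),np.degrees(o.x[2]),o.fun)
E
python3 f1.py
```

```text
shaft 30 [ 0.5484 -0.0952] 35.5 62.52522973918024
shaft 35 [ 0.5486 -0.0955] 35.2 63.224940672429526
shaft 40 [ 0.5487 -0.0955] 36.0 65.34164440323178
shaft 45 [ 0.5489 -0.0955] 37.0 66.02419918091995
crank top [ 0.4664 -0.3119] -99.2 118.16467366451762 136.3803543681797
crank scene [ 0.4679 -0.3124] -99.8 124.36820316010858 151.89918629313922
clamp [ 0.5471 -0.0957] 41.47631914029512 0.03732660365852091
```

```bash
cat > f2.py <<'E'
from fit import *
import sys
b=viewer.snapshot("scene"); a=viewer.snapshot("top")
def run(c,I,box,yaw0):
    x0,y0,w,h=box; im=I[y0:y0+h,x0:x0+w]
    o_,_=ray(c,(300,200))
    def faces(v):
        x,y,t=v; ms=[]
        R8=prism(x,y,t,[(-.008,.008)*2+(.076,)]);R9=prism(x,y,t,[(-.008,.008)*2+(.099,)]);RT=prism(x,y,t,[(-.0055,.0055)*2+(.103,)])
        idx=[(0,1),(1,3),(3,2),(2,0)]; ctr=np.array([x,y,0])
        ms.append(cover(c,[RT],x0,y0,w,h))
        for i,j in idx:
            n=(R9[i]+R9[j])/2-ctr; n[2]=0
            if n@(o_-R9[i])>0:
                ms.append(cover(c,[np.array([R8[i],R8[j],R9[j],R9[i]])],x0,y0,w,h))
            if n@(o_-R9[i])>0 or 1:
                q=np.array([R9[i],R9[j],RT[j],RT[i]])
                nn=np.cross(q[1]-q[0],q[3]-q[0]); nn*=np.sign(nn[2])
                if nn@(o_-q[0])>0: ms.append(cover(c,[q],x0,y0,w,h))
        return ms
    def f(v):
        return resid(im,faces(v))
    for y in yaw0:
        t=np.radians(y); s=[.5484,-.096,t]
        o=minimize(f,s,method='Nelder-Mead',options=dict(initial_simplex=[s,[.5505,-.096,t],[.5484,-.094,t],[.5484,-.096,t+.1]],maxiter=300))
        print(c,y,o.x[:2].round(4),np.degrees(o.x[2]).round(1),round(o.fun,1))
run('scene',b,(294,187,17,20),(25,32,39,46,53))
run('top',a,(283,191,15,15),(25,32,39,46,53))
E
python3 f2.py
```

```text
scene 25 [ 0.5478 -0.0964] 31.7 437.0
scene 32 [ 0.548  -0.0961] 32.4 436.9
scene 39 [ 0.5481 -0.0962] 31.9 436.8
scene 46 [ 0.5479 -0.0961] 33.9 437.1
scene 53 [ 0.548  -0.0962] 31.9 436.9Traceback (most recent call last):
  File "f2.py", line 28, in <module>
    run('top',a,(283,191,15,15),(25,32,39,46,53))
    ~~~^^^^^^^^^^^^^^^^^^^^^^^^^^^^^^^^^^^^^^^^^^
  File "f2.py", line 25, in run
    o=minimize(f,s,method='Nelder-Mead',options=dict(initial_simplex=[s,[.5505,-.096,t],[.5484,-.094,t],[.5484,-.096,t+.1]],maxiter=300))
    res = _minimize_neldermead(fun, x0, args, callback, bounds=bounds,
                               **options)
    fxcc = func(xcc)
    fx = function(np.copy(x), *(wrapper_args + args))
  File "f2.py", line 22, in f
    return resid(im,faces(v))
                    ~~~~~^^^
  File "f2.py", line 11, in faces
    ms.append(cover(c,[RT],x0,y0,w,h))
              ~~~~~^^^^^^^^^^^^^^^^^^
  File "fit.py", line 8, in cover
    uv=proj(c,P); uv=uv[ConvexHull(uv).vertices]
  File "h.py", line 4, in proj
    p=viewer.camera_params(c); P=np.atleast_2d(P)
ValueError: time passes only in moves, steps and waits
```

```bash
python3 -m inch '[[0,[2,-1,0],-4],[0,[5,-3,1],-10],[0,[9,-5,3],-17],[0,[13,-7,5],-24],[0,[17,-9,7],-31],[0,[21,-11.5,9],-38],[0,[25,-14,11],-45],[0,[29,-16,13],-52],[0,[33,-18,14],-59],[0,[36,-20,15],-64],[0,[37.4,-20.6,15.2],-66],[0,[37.4,-20.6,15.2],-66],[0,[37.4,-20.6,15.2],-66],[0,[37.4,-20.6,15.2],-66]]' 25
python3 - <<'E'
from h import *
from scipy.spatial.transform import Rotation as R
s=r.get_state(); print(s['clock'],s['tool_pos'].round(4) if hasattr(s['tool_pos'],'round') else s['tool_pos'],R.from_quat(s['eef_rot']).as_matrix().round(4),s['contact_force'])
a=viewer.snapshot("top"); b=viewer.snapshot("scene")
crop(a,290,150,160,130,4,"pics/t2.png"); crop(b,330,130,130,130,4,"pics/s2.png")
E
```

```text
clock: 2.75
tool_pos: [0.4647, -0.3153, 0.1011]
eef_rot: [0.765, 0.644, -0.001, 0.0]
contact_force: [0.4, 0.1, -0.6]
opening: 0.998
2.75 [ 0.4647 -0.3153  0.1011] [[ 1.710e-01  9.853e-01 -1.300e-03]
 [ 9.853e-01 -1.710e-01 -2.100e-03]
 [-2.300e-03 -9.000e-04 -1.000e+00]] [ 0.44909846  0.14134109 -0.62979304]
```

```bash
python3 - <<'E'
import cv2,numpy as np
a=cv2.imread('pics/t2.png');b=cv2.imread('pics/s2.png')
a=cv2.resize(a,(400,325));b=cv2.resize(b,(325,325));cv2.imwrite('pics/c2.png',np.hstack([a,b]))
E
```

```text
(no output)
```

View pics/c2.png

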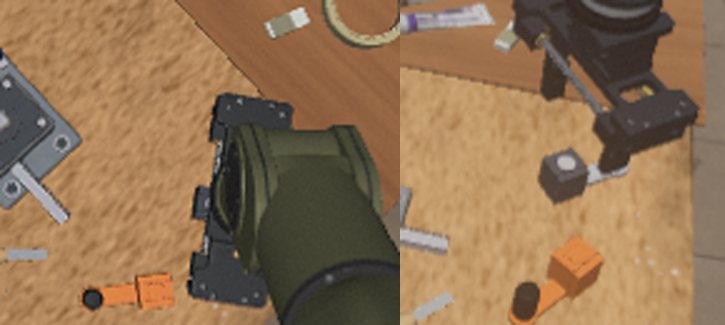

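The picture shows the open gripper above the grey hub. The orange crank is clear of the fingers. The next row checks whether the arm settles.

```bash
python3 -m inch '[[0,[0,0,0.5],0],[0,[0,0,1.5],0],[0,[0,0,2],0],[0,[0,0,2],0],[0,[0,0,2],0]]'; cat > st.py <<'E'
from plant import r
import numpy as np
from scipy.spatial.transform import Rotation as R
s=r.get_state(); M=R.from_quat(s['eef_rot']).as_matrix()
print(round(s['clock'],2),np.round(s['tool_pos'],4),'xt',np.degrees(np.arctan2(M[1,0],M[0,0])).round(2),'yt',np.degrees(np.arctan2(M[1,1],M[0,1])).round(2),'tilt',M[:2,2].round(4),'F',np.round(s['contact_force'],1),'M',np.round(s['moment'],2),'op',round(s['opening'],3),'q7',round(s['q'][6],2))
E
python3 st.py
```

```text
clock: 3.35
tool_pos: [0.4665, -0.3124, 0.0804]
eef_rot: [0.764, 0.646, -0.0, -0.0]
contact_force: [0.4, -0.5, -0.2]
opening: 1.002
3.35 [ 0.4665 -0.3124  0.0804] xt 80.44 yt -9.56 tilt [-0.0006  0.0003] F [ 0.4 -0.5 -0.2] M [-0.09 -0.1  -0.03] op 1.002 q7 -0.17
```

```bash
python3 -m inch '[[0,[0,0.05,1.5],0],[0,[0,0.05,3],0],[0,[0,0.05,4.5],0],[0,[0,0.05,5.6],0],[0,[0,0.05,5.6],0],[0,[0,0.05,5.6],0],[0.5,[0,0.05,5.6],0],[0.7,[0,0.05,5.6],0],[0.7,[0,0.05,5.6],0],[0.7,[0,0.05,5.6],0],[0.7,[0,0.05,5.6],0],[0.7,[0,0.05,5.6],0]]' 25; python3 st.py
```

```text
clock: 4.55
tool_pos: [0.4672, -0.3127, 0.0248]
eef_rot: [0.764, 0.646, 0.0, 0.0]
contact_force: [0.1, -0.5, 0.8]
opening: 0.479
4.55 [ 0.4672 -0.3127  0.0248] xt 80.42 yt -9.58 tilt [ 0.0002 -0.0001] F [ 0.1 -0.5  0.8] M [-0.03 -0.11 -0.04] op 0.479 q7 -0.21
```

```bash
python3 -m inch '[[0.8,[0,0,0],0],[0.8,[0,0,0],0],[0.8,[0,0,0],0],[0.8,[0,0,0],0],[0.8,[0,0,0],0]]' 40; python3 st.py
```

```text
clock: 5.05
tool_pos: [0.4673, -0.3127, 0.0248]
eef_rot: [0.764, 0.646, 0.0, 0.0]
contact_force: [2.2, 0.1, -0.4]
opening: 0.383
5.05 [ 0.4673 -0.3127  0.0248] xt 80.43 yt -9.57 tilt [ 0.0004 -0.0001] F [ 2.2  0.1 -0.4] M [ 0.03 -0.2  -0.02] op 0.383 q7 -0.21
```

```bash
python3 -m inch '[[0.8,[0,0,-1],0],[0.8,[0,0,-4],0],[0.8,[0,0,-8],0],[0.8,[0,0,-11],0],[0.8,[2,0.4,-13],5],[0.8,[6,1.2,-13],12],[0.8,[10,2,-13],20],[0.8,[14,2.8,-13],28],[0.8,[18,3.6,-13],36],[0.8,[21,4.1,-13],42],[0.8,[22.3,4.3,-13],45.4],[0.8,[22.7,4.4,-13],45.4],[0.8,[22.7,4.4,-13],45.4],[0.8,[22.7,4.4,-13],45.4],[0.8,[22.7,4.4,-13],45.4]]'; python3 - <<'E'
from h import *
import runpy
a=viewer.snapshot("top"); b=viewer.snapshot("scene")
runpy.run_path('st.py')
A=cv2.resize(a[140:280,230:370,::-1],(400,400),interpolation=cv2.INTER_CUBIC)
B=cv2.resize(b[120:240,240:360,::-1],(400,400),interpolation=cv2.INTER_CUBIC)
cv2.imwrite("pics/c3.png",np.hstack([A,B])); np.save('a3.npy',a); np.save('b3.npy',b)
E
```

```text
clock: 6.55
tool_pos: [0.5475, -0.0981, 0.1547]
eef_rot: [0.954, 0.3, -0.001, 0.0]
contact_force: [-0.0, -0.1, -3.2]
opening: 0.383
6.65 [ 0.5478 -0.0976  0.1547] xt 34.93 yt -55.07 tilt [-0.0004 -0.0005] F [-0.  -0.6 -3.2] M [ 0.   -0.07 -0.01] op 0.383 q7 -1.02
```

View pics/c3.png

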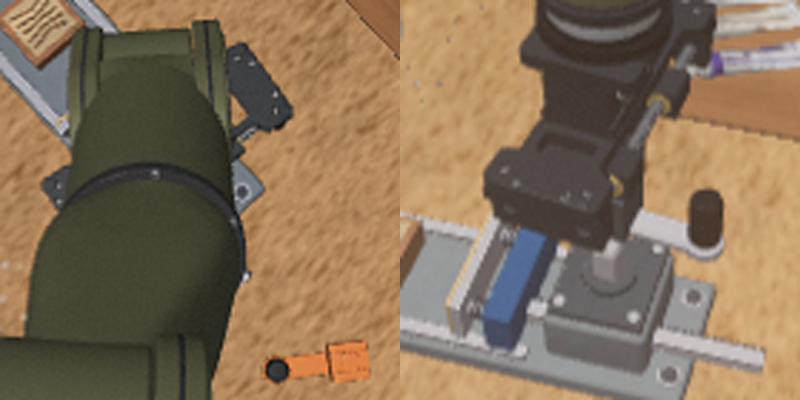

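The crank hangs in the gripper just over the shaft in the scene view. Its knob top is at crop (706,198), and the shaft is visible below the gripper at (607,260). I'll check the knob position against the assumed hold.

```bash
python3 - <<'E'
from h import *
t=np.array([.5479,-.0974]); y=np.radians(34.93+180)
for off in (-.002,0,.002):
    c=t+off*np.array([np.cos(y),np.sin(y)]); k=c+.065*np.array([np.cos(y),np.sin(y)])
    P=np.array([[k[0]+dx,k[1]+dy,.1299+z] for dx,dy,z in((0,0,.047),(0,0,.009))])
    print(off,((proj('scene',P)-[240,120]+.5)/.3+[400,0]).round(1).tolist())
b=np.load('b3.npy'); crop(b,280,160,60,60,10,'pics/k3.png')
E
```

```text
-0.002 [[703.5, 196.9], [701.5, 237.4]]
0 [[706.6, 197.8], [704.4, 238.3]]
0.002 [[709.7, 198.7], [707.4, 239.2]]
```

View pics/k3.png

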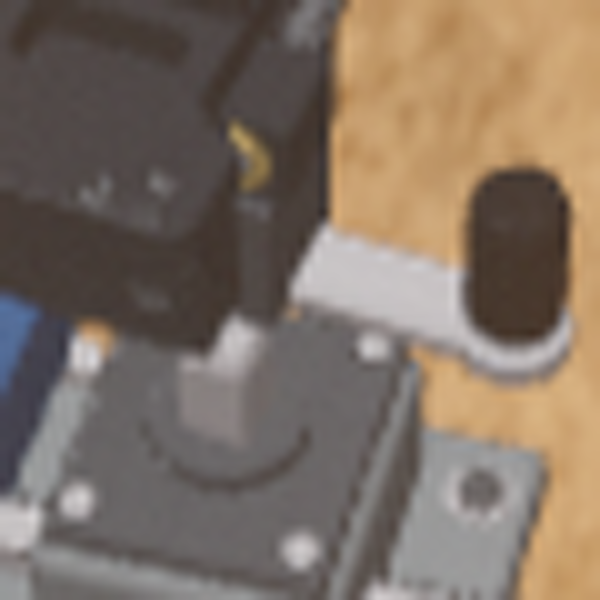

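The knob sits within about 0.5 mm of where a centred hold puts it. Lowering now.

```bash
python3 -m inch '[[0.8,[0,0,0.8],0],[0.8,[0,0,1.6],0],[0.8,[0,0,2.3],0],[0.8,[0,0,2.5],0],[0.8,[0,0,2.5],0]]'; python3 st.py;  python3 -m inch '[[0.8,[0,0,0.15],0],[0.8,[0,0,0.3],0],[0.8,[0,0,0.45],0],[0.8,[0,0,0.45],0]]'; python3 st.py
```

```text
clock: 7.15
tool_pos: [0.5479, -0.0961, 0.129]
eef_rot: [0.954, 0.301, -0.001, -0.0]
contact_force: [0.3, -1.0, -3.3]
opening: 0.381
7.15 [ 0.5479 -0.0961  0.129 ] xt 35.04 yt -54.96 tilt [-0.0013  0.0001] F [ 0.3 -1.  -3.3] M [-0.01 -0.05  0.  ] op 0.381 q7 -1.03
clock: 7.55
tool_pos: [0.5482, -0.0962, 0.1252]
eef_rot: [0.954, 0.301, -0.0, 0.0]
contact_force: [-1.0, 0.8, -4.2]
opening: 0.383
7.55 [ 0.5482 -0.0962  0.1252] xt 35.03 yt -54.97 tilt [-0.0001 -0.0001] F [-1.   0.8 -4.2] M [ 0.03 -0.1  -0.01] op 0.383 q7 -1.03
```

```bash
python3 -m inch '[[0.8,[0,0,0.1],0],[0.8,[0,0,0.2],0],[0.8,[0,0,0.2],0]]'; python3 st.py
```

```text
clock: 7.85
tool_pos: [0.5485, -0.0963, 0.1232]
eef_rot: [0.954, 0.301, 0.0, 0.0]
contact_force: [-0.1, -0.6, -3.5]
opening: 0.377
7.85 [ 0.5485 -0.0963  0.1232] xt 35.03 yt -54.97 tilt [ 0.0004 -0.0002] F [-0.1 -0.6 -3.5] M [-0.04 -0.07 -0.02] op 0.377 q7 -1.03
```

```bash
python3 -m inch '[[0.8,[0,0,0.1],0],[0.8,[0,0,0.2],0],[0.8,[0,0,0.2],0]]'; python3 st.py
```

```text
clock: 8.15
tool_pos: [0.5485, -0.0963, 0.1212]
eef_rot: [0.954, 0.301, 0.0, 0.0]
contact_force: [0.5, -0.9, -3.2]
opening: 0.384
8.15 [ 0.5485 -0.0963  0.1212] xt 35.02 yt -54.98 tilt [ 0.0005 -0.0002] F [ 0.5 -0.9 -3.2] M [-0.18 -0.22 -0.02] op 0.384 q7 -1.03
```

```bash
python3 -m inch '[[0.8,[0,0,0.15],0],[0.8,[0,0,0.3],0],[0.8,[0,0,0.4],0],[0.8,[0,0,0.4],0]]'; python3 st.py
```

```text
clock: 8.55
tool_pos: [0.5485, -0.0963, 0.1171]
eef_rot: [0.954, 0.301, 0.0, 0.0]
contact_force: [2.5, -1.2, -4.3]
opening: 0.382
8.55 [ 0.5485 -0.0963  0.1171] xt 35.02 yt -54.98 tilt [ 0.0005 -0.0002] F [ 2.5 -1.2 -4.3] M [-0.27 -0.31  0.02] op 0.382 q7 -1.03
```

```bash
python3 -m inch '[[0.8,[0,0,0.15],0],[0.8,[0,0,0.3],0],[0.8,[0,0,0.4],0],[0.8,[0,0,0.4],0]]'; python3 st.py
```

```text
clock: 8.95
tool_pos: [0.5485, -0.0963, 0.1131]
eef_rot: [0.954, 0.301, 0.0, 0.0]
contact_force: [1.6, -1.6, -4.3]
opening: 0.382
8.95 [ 0.5485 -0.0963  0.1131] xt 35.02 yt -54.98 tilt [ 0.0005 -0.0002] F [ 1.6 -1.6 -4.3] M [-0.34 -0.43  0.  ] op 0.382 q7 -1.03
```

```bash
python3 -m inch '[[0.8,[0,0,0.2],0],[0.8,[0,0,0.4],0],[0.8,[0,0,0.6],0],[0.8,[0,0,0.8],0],[0.8,[0,0,0.9],0],[0.8,[0,0,0.9],0]]'; python3 st.py
```

```text
clock: 9.55
tool_pos: [0.5485, -0.0963, 0.1041]
eef_rot: [0.954, 0.301, 0.0, 0.0]
contact_force: [2.7, -2.3, -4.0]
opening: 0.379
9.55 [ 0.5485 -0.0963  0.1041] xt 35.02 yt -54.98 tilt [ 0.0005 -0.0002] F [ 2.7 -2.3 -4. ] M [-0.51 -0.64 -0.08] op 0.379 q7 -1.03
```

```bash
python3 -m inch '[[0.8,[0,0,0.1],0],[0.8,[0,0,0.2],0],[0.8,[0,0,0.3],0],[0.8,[0,0,0.3],0]]'; python3 st.py
```

```text
clock: 9.95
tool_pos: [0.5485, -0.0963, 0.1012]
eef_rot: [0.954, 0.301, 0.0, 0.0]
contact_force: [3.5, -3.8, -1.9]
opening: 0.38
9.95 [ 0.5485 -0.0963  0.1012] xt 35.02 yt -54.98 tilt [ 0.0005 -0.0002] F [ 3.5 -3.8 -1.9] M [-0.58 -0.72 -0.06] op 0.38 q7 -1.03
```

```bash
python3 -m inch '[[0.8,[0,0,0.05],0],[0.8,[0,0,0.1],0],[0.8,[0,0,0.1],0],[0.8,[0,0,0.1],0]]'; python3 st.py
```

```text
clock: 10.35
tool_pos: [0.5485, -0.0963, 0.1007]
eef_rot: [0.954, 0.301, 0.0, 0.0]
contact_force: [1.6, -2.6, 5.5]
opening: 0.378
10.35 [ 0.5485 -0.0963  0.1007] xt 35.02 yt -54.98 tilt [ 0.0008 -0.0003] F [ 1.6 -2.6  5.5] M [-0.58 -0.38 -0.03] op 0.378 q7 -1.03
```

The crank is seated: the z force rose and the underside is at about 75.9 mm. Next I release the hub, go up, shift along −x_tool by 65 mm and come down over the knob.

```bash
python3 -m inch '[[0.3,[0,0,0],0],[0.3,[0,0,0],0],[0.3,[0,0,0],0],[0.3,[0,0,0],0],[0.3,[0,0,-1.5],0],[0.3,[0,0,-3.5],0],[0.3,[0,0,-5],0],[0.3,[-2,0,-5],0],[0.3,[-4.5,0,-5],0],[0.3,[-6.5,0,-5],0],[0.3,[-6.5,0,-5],0],[0.3,[-6.5,0,-5],0],[0.3,[-6.5,0,-5],0]]' 20; python3 st.py
python3 - <<'E'
from h import *
b=viewer.snapshot("scene"); crop(b,270,140,80,80,7,'pics/k4.png')
E
```

```text
clock: 11.65
tool_pos: [0.4964, -0.1324, 0.1502]
eef_rot: [0.953, 0.302, 0.001, -0.0]
contact_force: [-0.3, 0.1, -0.4]
opening: 0.699
11.65 [ 0.4964 -0.1324  0.1502] xt 35.11 yt -54.89 tilt [0.0016 0.0007] F [-0.3  0.1 -0.4] M [ 0.06 -0.03  0.04] op 0.699 q7 -0.97
```

View pics/k4.png

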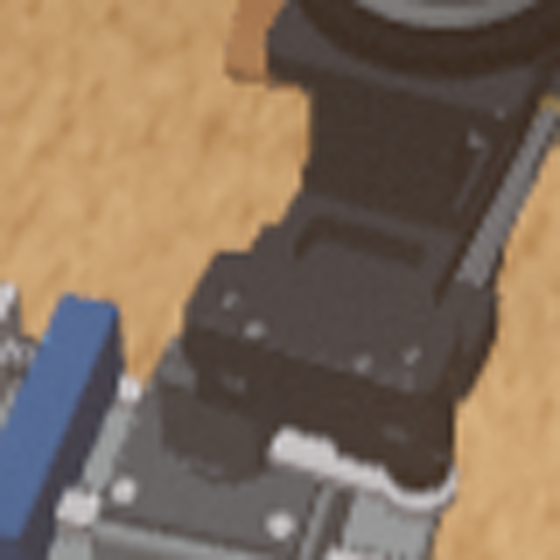

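The crank is seated on the shoulder, with its hub at about (215,430) and arm and knob at (270–440,460) under the gripper.

```bash
python3 -m inch '[[0.3,[0,0,1.2],0],[0.3,[0,0,2.7],0],[0.3,[0,0,4],0],[0.3,[0,0,4.7],0],[0.3,[0,0,4.7],0],[0.6,[0,0,4.7],0],[0.85,[0,0,4.7],0],[0.85,[0,0,4.7],0],[0.85,[0,0,4.7],0],[0.85,[0,0,4.7],0],[0.85,[0,0,4.7],0],[0.85,[0,0,4.7],0]]' 25; python3 st.py
```

```text
clock: 12.9
tool_pos: [0.4951, -0.1336, 0.1033]
eef_rot: [0.954, 0.301, 0.0, 0.0]
contact_force: [0.4, 0.3, 0.5]
opening: 0.24
12.9 [ 0.4951 -0.1336  0.1033] xt 35.02 yt -54.98 tilt [ 0.0003 -0.0002] F [0.4 0.3 0.5] M [-0.04 -0.06  0.01] op 0.24 q7 -0.98
```

```bash
python3 -m inch '[[0.85,[0.1,-1.13],0]]' ; python3 -m inch '[[0.85,[0.03,-0.57,0],0],[0.85,[0.1,-1.13,0],0],[0.85,[0.22,-1.68,0],0],[0.85,[0.39,-2.22,0],0],[0.85,[0.61,-2.75,0],0],[0.85,[0.87,-3.25,0],0]]'; python3 st.py
```

```text
clock: 13.5
tool_pos: [0.4845, -0.103, 0.1035]
eef_rot: [0.954, 0.3, 0.001, 0.001]
contact_force: [2.2, -5.0, -0.2]
opening: 0.239
13.5 [ 0.4845 -0.103   0.1035] xt 34.95 yt -55.05 tilt [ 0.0025 -0.0022] F [ 2.2 -5.  -0.2] M [-1.14 -0.65  0.04] op 0.239 q7 -1.03$[0][1]: bad value
```

```bash
python3 -m inch '[[0.85,[0.65,-0.93,0],0],[0.85,[1.45,-1.73,0],0],[0.85,[2.38,-2.38,0],0],[0.85,[3.41,-2.86,0],0],[0.85,[4.5,-3.15,0],0],[0.85,[5.63,-3.25,0],0],[0.85,[6.76,-3.15,0],0],[0.85,[7.85,-2.86,0],0],[0.85,[8.88,-2.38,0],0],[0.85,[9.81,-1.73,0],0],[0.85,[10.61,-0.93,0],0],[0.85,[11.26,0,0],0],[0.85,[11.74,1.03,0],0],[0.85,[12.03,2.12,0],0],[0.85,[12.13,3.25,0],0]]'; python3 st.py
python3 - <<'E'
from h import *
b=viewer.snapshot("scene"); crop(b,190,130,160,120,4,'pics/k5.png')
E
```

```text
clock: 15.0
tool_pos: [0.5995, -0.0552, 0.1031]
eef_rot: [0.953, 0.302, -0.002, -0.002]
contact_force: [-2.9, 3.7, 4.7]
opening: 0.237
15.0 [ 0.5995 -0.0552  0.1031] xt 35.21 yt -54.79 tilt [-0.0046  0.0037] F [-2.9  3.7  4.7] M [0.86 0.8  0.02] op 0.237 q7 -1.06
```

View pics/k5.png

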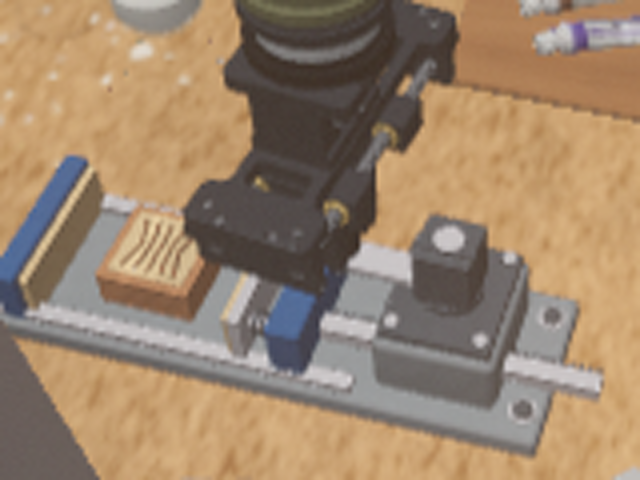

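The crank hub at (448,260) sits on the shoulder and the jaw has advanced to about (240,310). I'll go on winding.

```bash
python3 -m inch '[[0.85,[-0.1,1.13,0],0],[0.85,[-0.39,2.22,0],0],[0.85,[-0.87,3.25,0],0],[0.85,[-1.52,4.18,0],0],[0.85,[-2.32,4.98,0],0],[0.85,[-3.25,5.63,0],0],[0.85,[-4.28,6.11,0],0],[0.85,[-5.37,6.4,0],0],[0.85,[-6.5,6.5,0],0],[0.85,[-7.63,6.4,0],0],[0.85,[-8.72,6.11,0],0],[0.85,[-9.75,5.63,0],0],[0.85,[-10.68,4.98,0],0],[0.85,[-11.48,4.18,0],0],[0.85,[-12.13,3.25,0],0],[0.85,[-12.61,2.22,0],0],[0.85,[-12.9,1.13,0],0],[0.85,[-13,0,0],0]]'; python3 st.py
```

```text
clock: 16.85
tool_pos: [0.4965, -0.1348, 0.1036]
eef_rot: [0.954, 0.3, 0.002, 0.002]
contact_force: [3.9, -3.3, -1.8]
opening: 0.237
16.85 [ 0.4965 -0.1348  0.1036] xt 34.94 yt -55.06 tilt [ 0.0047 -0.0023] F [ 3.9 -3.3 -1.8] M [-0.79 -0.98  0.06] op 0.237 q7 -0.97
```

```bash
python3 -m inch '[[0.85,[0.1,-1.13,0],0],[0.85,[0.39,-2.22,0],0],[0.85,[0.87,-3.25,0],0],[0.85,[1.52,-4.18,0],0],[0.85,[2.32,-4.98,0],0],[0.85,[3.25,-5.63,0],0],[0.85,[4.28,-6.11,0],0],[0.85,[5.37,-6.4,0],0],[0.85,[6.5,-6.5,0],0],[0.85,[7.63,-6.4,0],0],[0.85,[8.72,-6.11,0],0],[0.85,[9.75,-5.63,0],0],[0.85,[10.68,-4.98,0],0],[0.85,[11.48,-4.18,0],0],[0.85,[12.13,-3.25,0],0],[0.85,[12.61,-2.22,0],0],[0.85,[12.9,-1.13,0],0],[0.85,[13,0,0],0]]'; python3 st.py
python3 - <<'E'
from h import *
b=viewer.snapshot("scene"); crop(b,180,130,170,120,4,'pics/k6.png')
E
```

```text
clock: 18.65
tool_pos: [0.5997, -0.0555, 0.1031]
eef_rot: [0.953, 0.302, -0.001, -0.002]
contact_force: [-3.0, 4.1, 5.1]
opening: 0.24
18.65 [ 0.5997 -0.0555  0.1031] xt 35.2 yt -54.8 tilt [-0.0041  0.0034] F [-3.   4.1  5.1] M [0.89 0.67 0.01] op 0.24 q7 -1.04
```

View pics/k6.png

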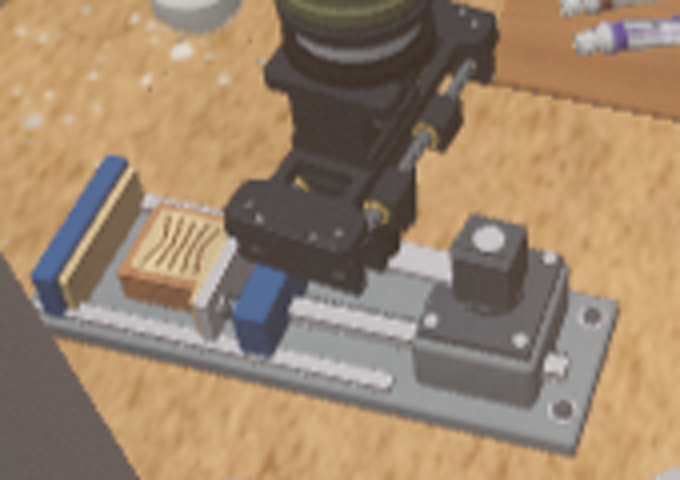

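At 1.5 turns the jaw is just meeting the block, and a gap to the fence at about (90,270) remains. From here I go in shorter calls with force checks.

```bash
cat > wf.py <<'E'
from plant import r
import numpy as np
s=r.get_state(); p=np.array(s['tool_pos'][:2])-[.5485,-.0963]; a=np.arctan2(p[1],p[0]); t=np.array([np.sin(a),-np.cos(a)])
th=(215-np.degrees(a))%360; F=np.array(s['contact_force'])
print('clock',round(s['clock'],2),'theta',th.round(1),'r',np.linalg.norm(p).round(4),'Ftan(resist)',-(F[:2]@t).round(1),'Frad',(F[:2]@p/np.linalg.norm(p)).round(1),'Fz',F[2].round(1),'z',round(s['tool_pos'][2],4))
E
python3 -m inch '[[0.85,[-0.1,1.13,0],0],[0.85,[-0.39,2.22,0],0],[0.85,[-0.87,3.25,0],0],[0.85,[-1.52,4.18,0],0],[0.85,[-2.32,4.98,0],0],[0.85,[-3.25,5.63,0],0]]'; python3 wf.py
```

```text
clock: 19.3
tool_pos: [0.6096, -0.1204, 0.1036]
eef_rot: [0.953, 0.302, 0.003, -0.001]
contact_force: [4.7, 3.2, 1.1]
opening: 0.241
clock 19.3 theta 236.5 r 0.0657 Ftan(resist) 4.7 Frad 3.2 Fz 1.1 z 0.1036
```

```bash
python3 -m inch '[[0.85,[-0.5,0.26,0],0],[0.85,[-1.03,0.48,0],0],[0.85,[-1.57,0.65,0],0],[0.85,[-2.12,0.77,0],0]]'; python3 wf.py
```

```text
clock: 19.7
tool_pos: [0.5974, -0.14, 0.1037]
eef_rot: [0.953, 0.302, 0.004, 0.0]
contact_force: [6.6, 1.6, -0.3]
opening: 0.237
clock 19.7 theta 256.8 r 0.0656 Ftan(resist) 5.6 Frad 3.9 Fz -0.3 z 0.1037
```

```bash
python3 -m inch '[[0.85,[-0.56,0.07,0],0],[0.85,[-1.13,0.1,0],0],[0.85,[-1.7,0.07,0],0],[0.85,[-2.26,0,0],0]]'; python3 wf.py
```

```text
clock: 20.1
tool_pos: [0.579, -0.1542, 0.1038]
eef_rot: [0.953, 0.302, 0.004, 0.001]
contact_force: [6.3, 1.0, -1.8]
opening: 0.238
clock 20.1 theta 277.2 r 0.0654 Ftan(resist) 6.0 Frad 2.1 Fz -1.8 z 0.1038
```

```bash
python3 -m inch '[[0.85,[-0.55,-0.12,0],0],[0.85,[-1.09,-0.29,0],0],[0.85,[-1.62,-0.51,0],0],[0.85,[-2.12,-0.77,0],0]]'; python3 wf.py
```

```text
clock: 20.5
tool_pos: [0.557, -0.161, 0.1037]
eef_rot: [0.954, 0.301, 0.003, 0.002]
contact_force: [6.2, -1.3, -1.3]
opening: 0.241
clock 20.5 theta 297.5 r 0.0653 Ftan(resist) 5.9 Frad 2.1 Fz -1.3 z 0.1037
```

```bash
python3 - <<'E'
from h import *
b=viewer.snapshot("scene"); crop(b,180,150,130,90,5,'pics/k7.png')
E
```

```text
(no output)
```

View pics/k7.png

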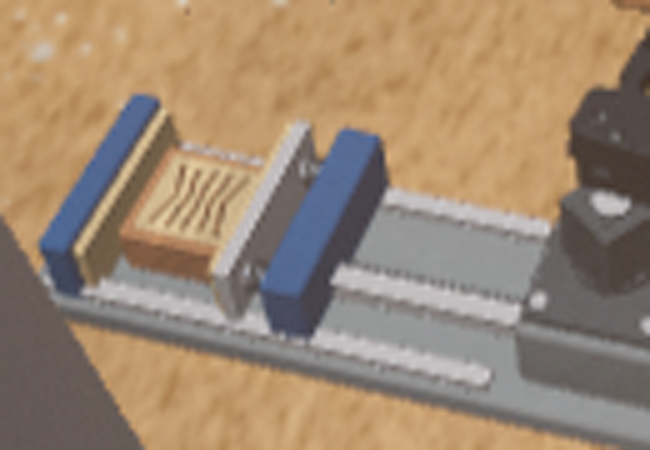

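The block at (165,220) is near the fence at (130,190), with a small gap left. The jaw holds it square.

```bash
python3 -m inch '[[0.85,[-0.48,-0.31,0],0],[0.85,[-0.93,-0.65,0],0],[0.85,[-1.35,-1.03,0],0],[0.85,[-1.73,-1.45,0],0]]'; python3 wf.py
```

```text
clock: 20.95
tool_pos: [0.5338, -0.1597, 0.1037]
eef_rot: [0.954, 0.301, 0.002, 0.002]
contact_force: [5.6, -2.0, -1.4]
opening: 0.237
clock 20.95 theta 318.1 r 0.0651 Ftan(resist) 5.9 Frad 0.7 Fz -1.4 z 0.1037
```

```bash
python3 -m inch '[[0.85,[-0.34,-0.45,0],0],[0.85,[-0.65,-0.93,0],0],[0.85,[-0.91,-1.43,0],0],[0.85,[-1.13,-1.96,0],0]]'; python3 wf.py
```

```text
clock: 21.35
tool_pos: [0.5136, -0.1509, 0.1037]
eef_rot: [0.954, 0.301, 0.003, 0.002]
contact_force: [5.9, -4.3, -1.2]
opening: 0.241
clock 21.35 theta 337.5 r 0.0648 Ftan(resist) 7.3 Frad 0.4 Fz -1.2 z 0.1037
```

```bash
python3 -m inch '[[0.85,[-0.17,-0.54,0],0],[0.85,[-0.29,-1.09,0],0]]'; python3 wf.py
```

```text
clock: 21.55
tool_pos: [0.5058, -0.1448, 0.1039]
eef_rot: [0.954, 0.3, 0.003, 0.003]
contact_force: [7.8, -7.2, -3.0]
opening: 0.236
clock 21.55 theta 346.4 r 0.0646 Ftan(resist) 10.6 Frad 0.3 Fz -3.0 z 0.1039
```

```bash
python3 -m inch '[[0.85,[-0.07,-0.56,0],0],[0.85,[-0.1,-0.9,0],0],[0.85,[-0.1,-0.9,0],0]]'; python3 wf.py
```

```text
clock: 21.85
tool_pos: [0.4999, -0.1388, 0.1039]
eef_rot: [0.954, 0.3, 0.003, 0.004]
contact_force: [5.9, -7.9, -3.6]
opening: 0.24
clock 21.85 theta 353.9 r 0.0646 Ftan(resist) 9.9 Frad 0.8 Fz -3.6 z 0.1039
```

```bash
python3 -m inch '[[0.85,[0,-0.35,0],0],[0.85,[0,-0.7,0],0]]'; python3 wf.py
```

```text
clock: 22.05
tool_pos: [0.4964, -0.1344, 0.104]
eef_rot: [0.954, 0.299, 0.004, 0.004]
contact_force: [7.9, -11.2, -2.9]
opening: 0.241
clock 22.05 theta 358.8 r 0.0645 Ftan(resist) 13.7 Frad 0.2 Fz -2.9 z 0.104
```

It has clearly stiffened (about 14 N at the knob, inside 10–20 N). I stop here, release and retreat straight up.

```bash
python3 -m inch '[[0.85,[0,0.3,0],0],[0.5,[0,0.5,0],0],[0.3,[0,0.5,0],0],[0.3,[0,0.5,0],0],[0.3,[0,0.5,0],0],[0.3,[0,0.5,0],0]]'; python3 st.py;  python3 - <<'E'
from h import *
b=viewer.snapshot("scene"); crop(b,180,130,170,120,4,'pics/k8.png')
E
```

```text
clock: 22.65
tool_pos: [0.4943, -0.1328, 0.103]
eef_rot: [0.954, 0.301, -0.001, -0.001]
contact_force: [0.1, 1.3, -0.6]
opening: 0.67
22.65 [ 0.4943 -0.1328  0.103 ] xt 35.08 yt -54.92 tilt [-0.0019  0.0009] F [ 0.1  1.3 -0.6] M [-0.03 -0.07 -0.02] op 0.67 q7 -0.95
```

View pics/k8.png

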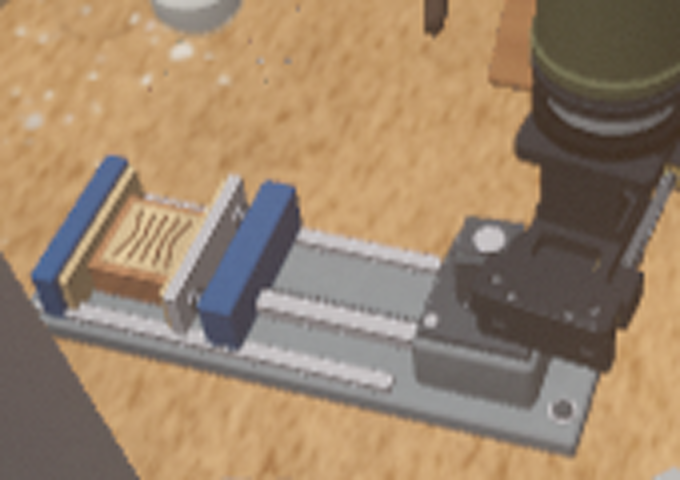

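The block at (140,245) is pressed between the jaw at (200,250) and the fence at (100,230). I'll raise the gripper clear.

```bash
python3 -m inch '[[0.3,[0,0,0],0],[0.3,[0,0,-1],0],[0.3,[0,0,-3],0],[0.3,[0,0,-5.5],0],[0.3,[0,0,-8],0],[0.3,[0,0,-11],0],[0.3,[-3,0,-14],0],[0.3,[-6,0,-16],0],[0.3,[-9,0,-17],0],[0.3,[-9,0,-17],0],[0.3,[-9,0,-17],0],[0.3,[-9,0,-17],0]]'; python3 st.py;  python3 - <<'E'
from h import *
b=viewer.snapshot("scene"); crop(b,180,150,190,130,4,'pics/k9.png')
E
```

```text
clock: 23.9
tool_pos: [0.4222, -0.1846, 0.2733]
eef_rot: [0.953, 0.302, 0.0, -0.0]
contact_force: [-0.4, -0.1, 0.6]
opening: 0.701
23.9 [ 0.4222 -0.1846  0.2733] xt 35.11 yt -54.89 tilt [0.0007 0.0005] F [-0.4 -0.1  0.6] M [-0.01  0.02  0.03] op 0.701 q7 -0.76
```

View pics/k9.png

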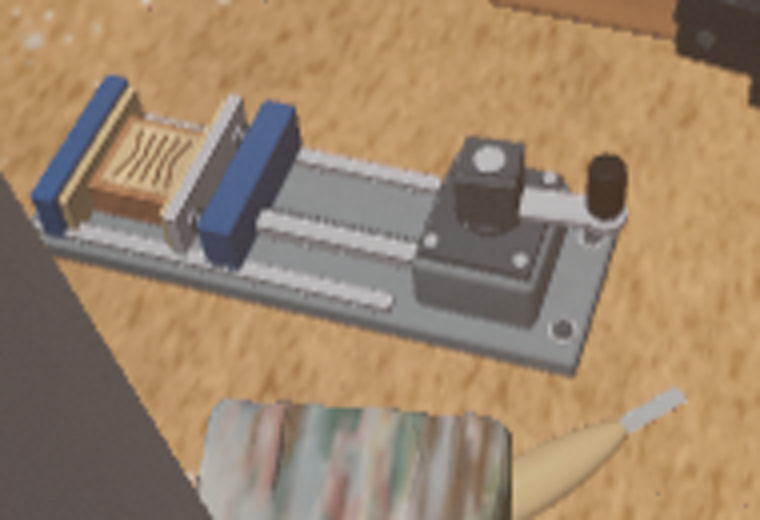

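```bash
python3 - <<'E'
from h import *
f=lambda P:((proj('scene',P)-[180,150]+.5)*4-.5).round(1).tolist()
print('hub disc',f([[.5485,-.0963,.114],[.5485,-.0963,.120]]))
for th in (340,345,350,355,360):
    a=np.radians(215-th); print(th,f([.5485+.065*np.cos(a),-.0963+.065*np.sin(a),.123]))
E
```

```text
hub disc [[489.9, 160.7], [489.6, 153.5]]
340 [[609.2, 153.5]]
345 [[608.7, 161.4]]
350 [[607.2, 169.3]]
355 [[604.8, 177.1]]
360 [[601.5, 184.8]]
```

The hub disc shows at (489,160) and is predicted at (490,161) when seated, so the crank is home. The knob top at about (607,168) puts the crank near 350°, about 18° past contact, or roughly 50 N at the jaw. The scraper is undisturbed.

```bash
python3 -c "
from plant import r
print(r.finish_job())"
```

```text
the job is handed in; nothing more can be done
None
```

I fitted the grey crank, wound it until it clearly stiffened, and handed the job in at about 24 s; it reports no verdict.

- **Fitting:** I gripped the crank by its hub and eased it onto the shaft. Vertical force on the way down stayed within about 2 N of its hanging weight. It rose to about 5 N upward once the crank reached the shoulder, with the underside at about 76 mm.
- **Winding:** I gripped the knob and wound clockwise for about 2.0 turns. It resisted with 4.7–7 N while the jaw ran free, then rose to 13.7 N, inside the 10–20 N target. I then released it and moved the arm clear.

**Last checks:**
- The hub appeared within about 1 pixel of where a seated crank should be.
- The block was held square between jaw and fence, judged by eye.
- The scraper looked untouched in the last picture; I did not measure it.
- After release the crank sprang back to about 350°. I estimate that leaves about 50 N at the jaw, which is above the 20 N needed and below the 180 N limit. I worked this out from the crank angle rather than measuring it.

**Two disagreements:**
- The shaft's angle came out as 32–37° from different image fits, while the clamp bed suggested about 40°. I used 35°, and the crank slid on freely.
- One winding command was mistyped and refused before anything moved.

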